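Reset the tripped handpiece circuit

ROBOT

A 6-joint arm with a two-finger parallel gripper is mounted at the origin on a cart in front of the work surface, level with it; the furniture and walls round the work are solid. World frame = base frame: x ahead of the robot, y to its left, z up, the work surface at z = 0. Lengths are in mm, angles in rad, forces in N, time in s.
With the tool pointing down it reaches from about 275 to 825 mm from the base axis. Payload 5.2 kg.
Tool frame: the origin (TCP) lies at the very end of the fingers, on their centre line; the grasp point (between the pads) lies r.grasp_offset behind it (r.grasp_offset is the distance from the TCP to the grasp point, in mm); z points along the fingers, x is the direction in which the jaws open and shut, and the axes are right-handed (so a half turn about z gives the same grasp; the last joint's range is limited). The gripper opens to 93 mm and grips with 3 to 60 N. Pads are 15 mm wide; open, the fingers measure 128 mm over their backs; the gripper's body (75 mm by 188 mm) begins 65 mm behind the grasp point.
Start: joints at [-0.203, 0.259, 1.535, -0, 1.348, -0.203], TCP at [550.005, 0.023, 218.653] pointing down, gripper open.
Joint ranges: [-3.14, 3.14], [-0.91, 2.08], [0.19, 2.58], [-1.22, 4.36], [0.22, 2.71], [-3.12, 3.12]. Speed limits (rad/s): [2.57, 2.57, 3.14, 3.14, 3.14, 3.14].

INTERFACE

Orientations are given as [roll, pitch, yaw] about the fixed x, y, z axes, in that order (R = Rz(yaw) Ry(pitch) Rx(roll)).
In Python, from station import monitor, grab_frame, camera_info, workorder, r gives the robot as it stands.
- The arm moves only by the tool servo_tool, never from a script. Its argument "targets" is one flat list of numbers, 7 for each row, row after row: the shift along the tool's x, y, z in cm, then the turn, a rotation vector about the tool's x, y, z in degrees, then the opening, from 0 (shut) to 1 (fully open). A call has 1 to 5 rows; each row is the pose to reach, as a shift and turn from the pose commanded when the call began, along the tool's axes at that moment; what a row does not reach only later rows make up. A row lasts 1/8 s, in which the tool goes at most 62.5 mm and 10.7 degrees, less where a joint would pass 70% of its speed; a pose out of reach is approached as far as the arm can. A call with a gripper value outside its range is refused whole. The fingers move at their own pace and stop on an object; "newtons" is the grip in N (left out, the last holds). Time passes only in rows, so rows that repeat a pose let the fingers close. It gives the time, the measured TCP pose, the force and the opening at its end, in the units of the state.
- monitor.sense(): the state, without advancing time (a new reading comes with each control period).
- grab_frame(name): name is "scene" or "side" or "wrist"; returns the picture (480x640x3 uint8, blue, green, red); there is no depth.
- camera_info(name): a dict with "camera_matrix" (3x3 intrinsics, pixels), "world_from_camera" (4x4, takes a point from camera to world coordinates); the wrist camera has in their place "hand_eye" (4x4, takes a point from camera to tool coordinates, whose origin is the TCP and whose axes are the tool frame's). Camera axes: x right, y up, looking along -z (the intrinsics and any distortion apply to the point x, -y, -z); pixel columns grow to the right and rows downward; lengths in mm; the calibration is good to about 2 mm. A picture is of the moment at which its call begins: read the wrist's pose just before it. camera_info takes no time and is no camera call.
- workorder.close_job(): hands the job in, once; it reports no verdict.
The state is a dict: "t": time; "joints": joint angles; "joint_velocities": joint speeds; "joint_efforts": joint torques, N m; "eef_pos": TCP position; "tool_rot": TCP orientation; "force": force on the tool from outside, world axes, zero at the start; "torque": the same for the moment, N m; "finger_gap": finger opening in mm.
Only numpy, scipy, OpenCV 4.12 (cv2) and the standard library are available. Lean on these libraries where they do the work, as an engineer would, in place of code of your own. Each camera call takes 0.05 s, during which the arm holds its last target. There are 200 camera calls.

TASK

The handpiece circuit of the grey control box has tripped. Shut the fingers, reach with their tips into the red-collared well, press the sunken red key all the way down, hold it there for a good second and let it come up; then press the green start button all the way down and let go. Do not press the blue or white keys, pick nothing up, and leave the loose things on and around the box where they are.

Things in the scene. Friction and masses are not known exactly. Their poses are not given: they have to be found in the camera images.
- control_box: grey control box screwed to the worktop: base 170 x 216 mm, 30 mm tall. Three reset modules stand side by side on its far half, the start button in the middle of its near ledge. Origin: centre of its underside at worktop height; x points to the module side, y along the row of modules, z up
- red_module: reset module with a red collar (the handpiece circuit: the one to reset): black block 64 x 64 mm, 40 mm tall with its collar, fixed on the control box. Its top has a round well 50 mm wide, with a sunken round key of the same colour at the bottom. Origin: centre of its underside, on the well's axis; z up, x and y parallel to the box's sides
- red_mouth (a point): centre of the mouth of the red-collared well, at its rim, 70 mm above the worktop; well 50 mm wide. The key's top lies 22 mm below this point when up, 28 mm when fully down
- red_key_top (a point): centre of the top of the red key, 30 mm across; it goes down with the key
- red_key (a joint): travel of the sunken key in the red-collared well, in m: 0 = up, 0.006 = fully down. Spring: about 2 N to start it, 6 N at the bottom; it comes up by itself when let go
- blue_module: reset module with a blue collar (another circuit: do not press): black block 64 x 64 mm, 40 mm tall with its collar, fixed on the control box. Its top has a round well 50 mm wide, with a sunken round key of the same colour at the bottom. Origin: centre of its underside, on the well's axis; z up, x and y parallel to the box's sides
- blue_key (a joint): travel of the sunken key in the blue-collared well, in m: 0 = up, 0.006 = fully down. Spring: about 2 N to start it, 6 N at the bottom; it comes up by itself when let go
- white_module: reset module with a white collar (another circuit: do not press): black block 64 x 64 mm, 40 mm tall with its collar, fixed on the control box. Its top has a round well 50 mm wide, with a sunken round key of the same colour at the bottom. Origin: centre of its underside, on the well's axis; z up, x and y parallel to the box's sides
- white_key (a joint): travel of the sunken key in the white-collared well, in m: 0 = up, 0.006 = fully down. Spring: about 2 N to start it, 6 N at the bottom; it comes up by itself when let go
- start_top (a point): centre of the top face of the round green start button, 30 mm across, in a black housing on the near ledge of the control box; it is pressed straight down
- start (a joint): travel of the green start button in m: 0 = up, 0.006 = fully down, which takes about 6 N; it comes up by itself
- sanding_sleeve: yellow open sanding sleeve, 26 mm across, 30 mm tall, standing on the ledge of the control box beside the start button; leave it alone. Origin: centre of its underside
- eraser: blue and white eraser, 23 x 50 x 13 mm, lying on the ledge on the other side of the start button; leave it alone. Origin: centre of its underside
- abrasive_roll: dark red roll, 52 mm across, 49 mm tall, the one standing nearest behind the box (a twin stands farther back); leave it alone. Origin: centre of its underside
- dark_block: dark brown wooden block, 50 x 75 x 28 mm, on the worktop behind the box; leave it alone. Origin: centre of its underside
- gouge: carving gouge with a wooden handle, 26 x 210 x 22 mm, lying behind the vice; leave it alone. Origin: centre of its underside
- burr_block: wooden block holding burrs, 50 x 130 x 66 mm, right of the vice; leave it alone. Origin: centre of its underside

How it is judged:
By the outcome, as a careful person would: the job done as asked, in the order asked, and still so for the second after the job is handed in, with the robot touching nothing.
It also fails if it takes over 45 s, if anything falls off the work surface, if the arm or the gripper's body presses on something with over 40 N, if the wrist force passes 120 N, or if a joint passes its speed limit or range.

## Working session

There is one attempt and no reset: what is moved stays moved. The work goes in short steps, Python scripts to look and compute and a tool call to move; the robot and the scene stay as the last step left them, time stands still between calls to the robot, and variables do not carry over. Pictures are saved under pics/ and viewed, about 8 in all and at most 12, crops included, and the job is handed in when it is done.

Besides the shell and the picture viewer there is one more tool, called after ">>>" as name(argument=value, ...), one argument or row to a line, values as JSON. servo_tool: Moves the arm, as the interface text tells. Its arguments: {"type":"object","properties":{"targets":{"type":"array","items":{"type":"number"}},"newtons":{"type":"number"}},"required":["targets"]}

```bash
mkdir -p pics; python3 - <<'E'
from station import monitor, grab_frame, camera_info, r
import cv2
s=monitor.sense(); print(s, r.grasp_offset)
for n in("scene","side","wrist"):
    cv2.imwrite(f"pics/{n}0.png",grab_frame(n)); print(n,camera_info(n))
E
```

```text
{'t': 0.0, 'joints': array([-2.02800265e-01,  2.59321498e-01,  1.53612746e+00, -2.41732591e-05,
        1.34802060e+00, -2.02814299e-01]), 'joint_velocities': array([ 8.31787832e-05,  9.98828317e-04,  5.08371108e-04, -7.25803952e-04,
       -8.21132263e-04, -9.94248426e-04]), 'joint_efforts': array([ 2.41929010e-04, -4.37298238e+01, -2.84004611e+01,  7.19661056e-02,
        4.11791797e-02, -1.14769305e-04]), 'eef_pos': array([5.49418591e+02, 1.34054970e-01, 2.17811502e+02]), 'tool_rot': array([-3.14123768e+00,  1.84318102e-03,  1.97241644e-05]), 'force': array([-0.05276351,  0.46194698, -0.16794078]), 'torque': array([-0.01124211, -0.00437202,  0.04118436]), 'finger_gap': 93.01574888706281} 18.8
scene {'camera_matrix': array([[525.29495948,   0.        , 304.9658527 ],
       [  0.        , 525.29495948, 235.61941279],
       [  0.        ,   0.        ,   1.        ]]), 'world_from_camera': array([[ 6.79920053e-01,  5.46388502e-01, -4.89048388e-01,
         7.04173412e+01],
       [-7.33280652e-01,  5.09225684e-01, -4.50542659e-01,
        -3.74341634e+02],
       [ 2.86467168e-03, 
[... 520 characters left out ...]
   [ 5.22961540e-05,  8.37870450e-01,  5.45869129e-01,
         6.26282000e+02],
       [ 0.00000000e+00,  0.00000000e+00,  0.00000000e+00,
         1.00000000e+00]])}
wrist {'camera_matrix': array([[362.51563809,   0.        , 317.26920963],
       [  0.        , 362.51563809, 237.70530928],
       [  0.        ,   0.        ,   1.        ]]), 'hand_eye': array([[ 9.99999848e-01,  3.93624213e-04, -3.85000206e-04,
        -4.13474265e-01],
       [ 2.82549019e-04, -9.67001756e-01, -2.54769550e-01,
        -7.06805834e+01],
       [-4.72579339e-04,  2.54769402e-01, -9.67001721e-01,
        -1.66321371e+02],
       [ 0.00000000e+00,  0.00000000e+00,  0.00000000e+00,
         1.00000000e+00]])}
```

View pics/scene0.png

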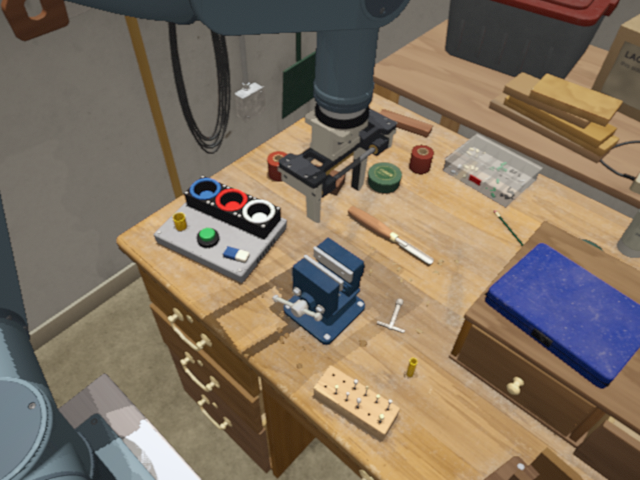

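View pics/side0.png

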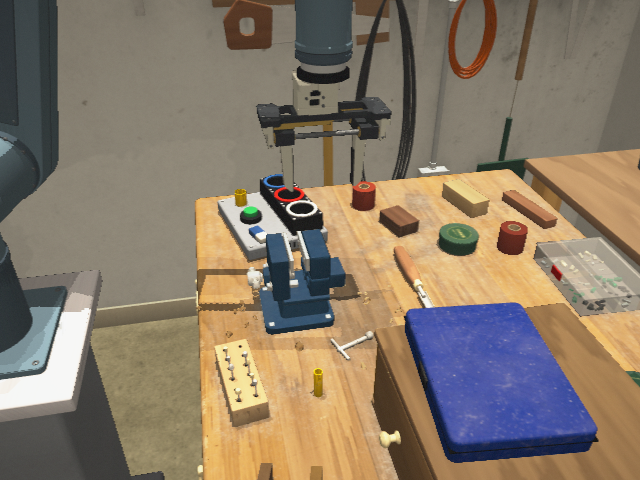

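View pics/wrist0.png

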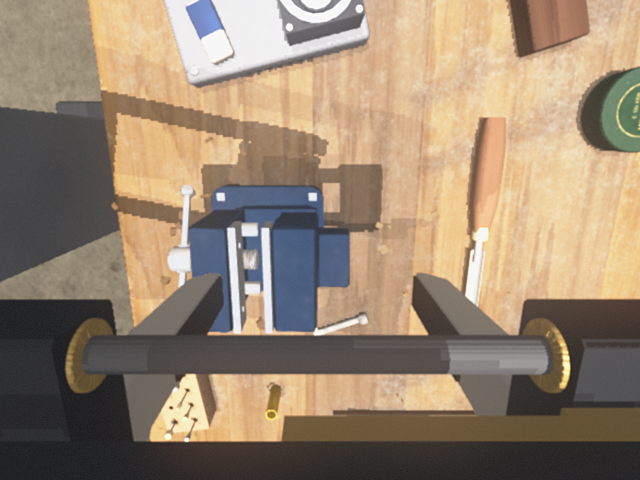

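The scene view shows the red well at about (231,200), the green button at about (207,236), the sleeve at (180,221) and the eraser at (237,254). The side view shows the red well at about (289,194) and the green button at about (251,213). The wrist view only catches the near corner of the box. I'll enlarge both fixed views.

```bash
python3 - <<'E'
import cv2,numpy as np
a=cv2.imread("pics/scene0.png")[170:280,150:290]; b=cv2.imread("pics/side0.png")[165:265,210:330]
f=lambda i,k:cv2.resize(i,None,fx=k,fy=k,interpolation=cv2.INTER_CUBIC)
a=f(a,2.8);b=f(b,3.3);print(a.shape,b.shape)
h=max(a.shape[0],b.shape[0]);p=lambda i:cv2.copyMakeBorder(i,0,h-i.shape[0],0,0,0)
cv2.imwrite("pics/crop1.png",np.hstack([p(a),p(b)]))
# colour blobs
for n in("scene","side"):
    im=cv2.imread(f"pics/{n}0.png");hsv=cv2.cvtColor(im,cv2.COLOR_BGR2HSV)
    roi=np.zeros(im.shape[:2],np.uint8)
    if n=="scene":roi[170:280,150:290]=255
    else:roi[165:265,210:330]=255
    for c,rngs in dict(red=[((0,170,100),(8,255,255)),((172,170,100),(180,255,255))],green=[((50,120,60),(80,255,255))],blue=[((100,120,80),(118,255,255))]).items():
        m=sum(cv2.inRange(hsv,*map(np.array,q)) for q in rngs)&roi
        k,_,st,ce=cv2.connectedComponentsWithStats(m.astype(np.uint8))
        print(n,c,[(st[i].tolist(),ce[i].round(1).tolist()) for i in range(1,k) if st[i,4]>15])
E
```

```text
(308, 392, 3) (330, 396, 3)
scene red [([215, 189, 33, 22, 374], [230.5, 200.5])]
scene green [([199, 228, 16, 13, 162], [206.9, 234.3])]
scene blue [([189, 178, 32, 22, 320], [204.7, 190.0]), ([224, 247, 14, 11, 95], [230.2, 252.1])]
side red [([274, 187, 30, 15, 169], [288.4, 194.7])]
side green [([243, 207, 15, 10, 125], [250.2, 211.6])]
side blue [([263, 174, 21, 14, 98], [271.8, 181.2]), ([249, 226, 14, 9, 73], [255.1, 229.8]), ([305, 229, 24, 29, 360], [315.7, 244.7]), ([267, 239, 16, 11, 107], [274.3, 243.3])]
```

View pics/crop1.png

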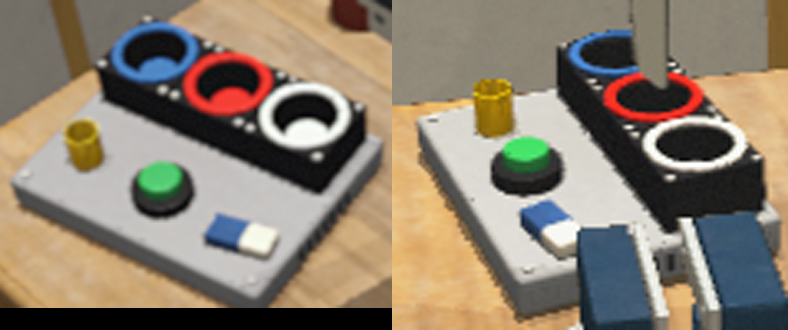

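The crop shows rim centres for red at (228,84) in scene and (654,98) in side, for white at (305,116) and (695,145), and for blue at (154,52) in scene. The green top is at (160,178) and (527,151). I'll triangulate these and check them against the known heights.

```bash
cat > h.py <<'E'
import numpy as np
from station import camera_info, monitor
from scipy.spatial.transform import Rotation as R
def ray(n,u,v,T=None):
    c=camera_info(n);K=c["camera_matrix"]
    T=c["world_from_camera"] if T is None else T
    d=np.array([(u-K[0,2])/K[0,0],-(v-K[1,2])/K[1,1],-1]);d=T[:3,:3]@d
    return T[:3,3],d/np.linalg.norm(d)
def wristT(s):
    T=np.eye(4);T[:3,:3]=R.from_euler("xyz",s["tool_rot"]).as_matrix();T[:3,3]=s["eef_pos"]
    return T@camera_info("wrist")["hand_eye"]
def tri(*rs):
    A=sum(np.eye(3)-np.outer(d,d) for o,d in rs);b=sum((np.eye(3)-np.outer(d,d))@o for o,d in rs)
    return np.linalg.solve(A,b)
def atz(r,z): o,d=r; return o+d*(z-o[2])/d[2]
E
python3 - <<'E'
from h import *
for n,a,b,z in[("red",(231.4,200),(289.4,194.7),70),("white",(258.9,211.4),(301.8,208.9),70),("green",(207.1,233.6),(251,210.8),None)]:
    ra,rb=ray("scene",*a),ray("side",*b);p=tri(ra,rb);z=z or p[2]
    print(n,p.round(1),atz(ra,z).round(1),atz(rb,z).round(1))
print(atz(ray("scene",205,188.6),70).round(1))
E
```

```text
red [532.6 256.1  64.2] [529.  251.2  70. ] [531.1 245.7  70. ]
white [547.5 190.6  65.5] [544.6 187.2  70. ] [546.2 183.   70. ]
green [448.6 236.4  45.7] [448.  236.   45.7] [449.  237.1  45.7]
[514.3 316.3  70. ]
```

>>> servo_tool(
  targets=[-0.4,-4,0.5,0,0,0,0,-0.8,-8,1.1,0,0,0,0,-1.2,-12,1.7,0,0,0,0,-1.6,-16,2.3,0,0,0,0,-2,-20,2.9,0,0,0,0],
  newtons=20,
)

```text
t: 0.78
eef_pos: [529.6, 201.3, 189.2]
tool_rot: [3.142, 0.001, -0.0]
force: [0.1, -1.1, -0.0]
finger_gap: 47.6
```

>>> servo_tool(
  targets=[0,0,0,0,0,0,0,0,0,0,0,0,0,0,0,0,0,0,0,0,0],
)

```text
t: 1.15
eef_pos: [530.3, 198.9, 189.8]
tool_rot: [3.141, -0.0, -0.001]
force: [0.4, 0.4, -0.0]
finger_gap: 17.5
```

```bash
python3 - <<'E'
from h import *
from station import grab_frame
import cv2
s=monitor.sense();T=wristT(s);cv2.imwrite("pics/wrist1.png",grab_frame("wrist"));np.save("T1.npy",T)
print({k:np.round(s[k],3) for k in("t","eef_pos","tool_rot","force","finger_gap")})
E
```

```text
{'t': np.float64(1.15), 'eef_pos': array([530.333, 198.947, 189.812]), 'tool_rot': array([ 3.141e+00, -0.000e+00, -1.000e-03]), 'force': array([ 0.419,  0.386, -0.005]), 'finger_gap': np.float64(17.506)}
```

View pics/wrist1.png

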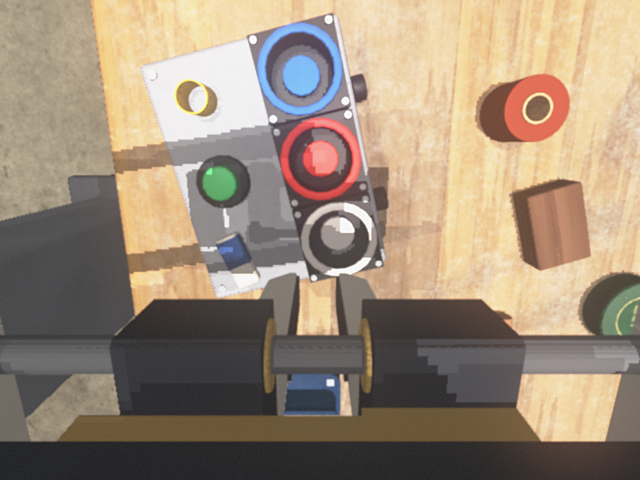

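The wrist view is clear. The red rim is centred at about (320.5,159.5), the key at (321,157), blue at (299.5,69.5), white at (338.5,239) and the green top at (219,181).

```bash
python3 - <<'E'
from h import *
T=np.load("T1.npy")
w=lambda u,v:ray("wrist",u,v,T)
for n,p,z in[("redrim",(320.5,159.5),70),("redkey",(321,157),48),("blue",(299.5,69.5),70),("white",(338.5,239),70),("green",(219,181),46)]: print(n,atz(w(*p),z).round(1))
print(tri(ray("scene",231.4,200),ray("side",289.4,194.7),w(320.5,159.5)).round(1))
print(tri(ray("scene",207.1,233.6),ray("side",251,210.8),w(219,181)).round(1))
E
```

```text
redrim [532.6 256.7  70. ]
redkey [533.3 257.7  48. ]
blue [517.3 320.7  70. ]
white [547.4 193.1  70. ]
green [446.7 237.8  46. ]
[532.7 256.4  64. ]
[448.  237.1  45.6]
```

>>> servo_tool(
  targets=[0.25,-2.8,0,0,0,0,0,0.25,-5.65,0,0,0,0,0,0.25,-5.65,3,0,0,0,0,0.25,-5.65,6.5,0,0,0,0,0.25,-5.65,9.5,0,0,0,0],
)

```text
t: 1.82
eef_pos: [532.7, 255.6, 93.7]
tool_rot: [3.141, -0.0, -0.001]
force: [1.0, 0.5, -0.2]
finger_gap: 0.4
```

>>> servo_tool(
  targets=[0,0,0,0,0,0,0,0,0,0,0,0,0,0,0,0,0,0,0,0,0],
)

```text
t: 2.2
eef_pos: [533.8, 256.6, 96.4]
tool_rot: [-3.141, -0.003, -0.0]
force: [-0.8, 0.6, 0.5]
finger_gap: 0.3
```

```bash
python3 - <<'E'
from h import *
from station import grab_frame
import cv2
s=monitor.sense();T=wristT(s)
a=grab_frame("scene")[120:270,150:320];b=grab_frame("side")[110:260,210:340]
cv2.imwrite("pics/crop2.png",np.hstack([cv2.resize(i,None,fx=2.6,fy=2.6,interpolation=cv2.INTER_CUBIC) for i in(a,b)]))
print({k:np.round(s[k],3) for k in("t","eef_pos","tool_rot","force","finger_gap")})
E
```

```text
{'t': np.float64(2.2), 'eef_pos': array([533.779, 256.584,  96.425]), 'tool_rot': array([-3.141e+00, -3.000e-03, -0.000e+00]), 'force': array([-0.757,  0.57 ,  0.485]), 'finger_gap': np.float64(0.349)}
```

View pics/crop2.png

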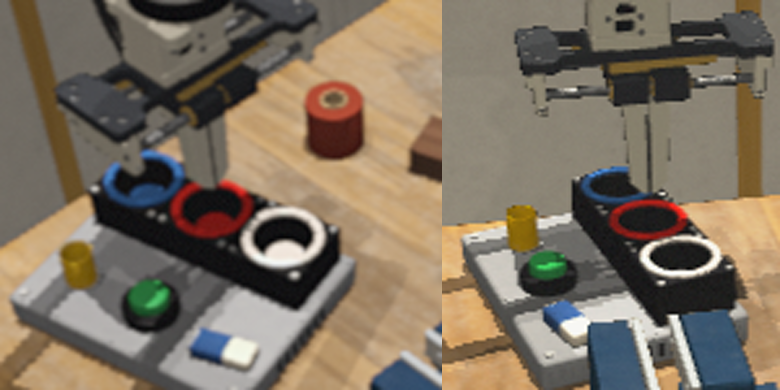

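The fingers are shut and centred over the red well. The tip is at (210,185) in the scene crop, where the projection puts it, and the hanging bracket ends sit well above the collars. Next I'll go down into the well, stopping short of the key.

>>> servo_tool(
  targets=[0,0,1.2,0,0,0,0,0,0,2.4,0,0,0,0,0,0,3.4,0,0,0,0,0,0,4.1,0,0,0,0,0,0,4.1,0,0,0,0],
)

```text
t: 2.92
eef_pos: [532.0, 256.4, 52.7]
tool_rot: [3.141, 0.002, -0.0]
force: [-0.0, 0.1, -1.5]
finger_gap: 0.5
```

>>> servo_tool(
  targets=[0,0,0.4,0,0,0,0,0,0,0.8,0,0,0,0,0,0,1.1,0,0,0,0,0,0,1.25,0,0,0,0,0,0,1.25,0,0,0,0],
)

```text
t: 3.55
eef_pos: [533.0, 256.7, 42.2]
tool_rot: [-3.141, -0.001, 0.0]
force: [-2.6, -0.3, 8.4]
finger_gap: 0.6
```

>>> servo_tool(
  targets=[0,0,0.1,0,0,0,0,0,0,0.15,0,0,0,0,0,0,0.15,0,0,0,0,0,0,0.15,0,0,0,0,0,0,0.15,0,0,0,0],
)

```text
t: 4.18
eef_pos: [533.0, 256.7, 42.1]
tool_rot: [-3.141, -0.002, 0.0]
force: [-4.7, -1.3, 17.8]
finger_gap: 0.1
```

>>> servo_tool(
  targets=[0,0,0,0,0,0,0,0,0,0,0,0,0,0,0,0,0,0,0,0,0,0,0,0,0,0,0,0,0,0,0,0,0,0,0],
)

```text
t: 4.8
eef_pos: [533.0, 256.7, 42.1]
tool_rot: [-3.141, -0.002, 0.0]
force: [-4.7, -1.9, 18.7]
finger_gap: 0.5
```

>>> servo_tool(
  targets=[0,0,0,0,0,0,0,0,0,0,0,0,0,0,0,0,0,0,0,0,0,0,0,0,0,0,0,0,0,0,0,0,0,0,0],
)

```text
t: 5.42
eef_pos: [533.0, 256.7, 42.1]
tool_rot: [-3.141, -0.002, 0.0]
force: [-4.9, -1.1, 18.2]
finger_gap: 0.9
```

The tool stuck at 42.1 mm with 18 N, so the key is on its stop, and it was held there for over 1.2 s. Now I'll lift straight out, then move over the start button.

>>> servo_tool(
  targets=[0,0,-0.5,0,0,0,0,0,0,-1.5,0,0,0,0,0,0,-3,0,0,0,0,0,0,-4.5,0,0,0,0,0,0,-6,0,0,0,0],
)

```text
t: 6.05
eef_pos: [532.6, 256.5, 100.8]
tool_rot: [-3.142, -0.0, -0.0]
force: [0.5, -0.2, -0.1]
finger_gap: 0.3
```

>>> servo_tool(
  targets=[-2.5,0.6,0,0,0,0,0,-5,1.2,0,0,0,0,0,-8.5,1.9,0,0,0,0,0,-8.5,1.9,0,0,0,0,0,-8.5,1.9,0,0,0,0,0],
)

```text
t: 6.68
eef_pos: [448.7, 237.8, 100.5]
tool_rot: [-3.141, -0.002, 0.0]
force: [0.0, -0.1, 0.2]
finger_gap: 0.5
```

```bash
python3 - <<'E'
from h import *
from station import grab_frame
import cv2
s=monitor.sense();T=wristT(s)
a=grab_frame("scene")[140:290,150:300];b=grab_frame("side")[120:270,210:340]
cv2.imwrite("pics/crop3.png",np.hstack([cv2.resize(i,None,fx=2.8,fy=2.8,interpolation=cv2.INTER_CUBIC) for i in(a,b)]))
print({k:np.round(s[k],3) for k in("t","eef_pos","tool_rot","force","finger_gap")})
for n in("scene","side"):
    c=camera_info(n);W=np.linalg.inv(c["world_from_camera"])
    for P in(s["eef_pos"],[447.5,237.5,46]):
        q=W[:3,:3]@P+W[:3,3];k=c["camera_matrix"];px=np.array([k[0,0]*q[0]/-q[2]+k[0,2],k[1,1]*-q[1]/-q[2]+k[1,2]])
        print(n,((px-([150,140] if n=="scene" else [210,120]))*2.8+([0,0] if n=="scene" else [420,0])).round())
E
```

```text
{'t': np.float64(6.675), 'eef_pos': array([448.651, 237.817, 100.526]), 'tool_rot': array([-3.141e+00, -2.000e-03,  0.000e+00]), 'force': array([ 0.001, -0.093,  0.234]), 'finger_gap': np.float64(0.466)}
scene [148. 206.]
scene [158. 261.]
side [529. 188.]
side [533. 254.]
```

View pics/crop3.png

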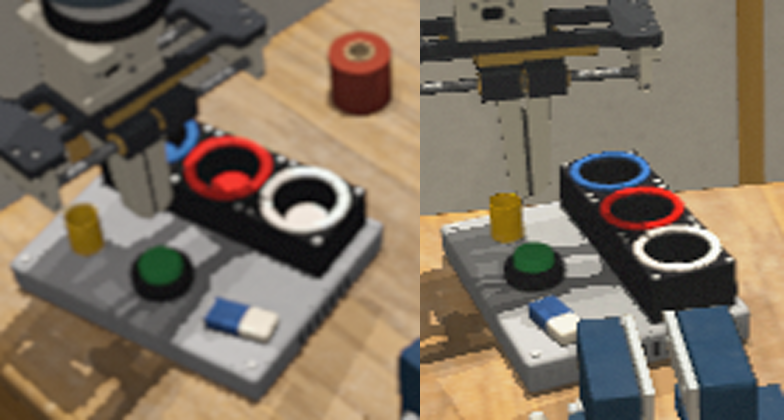

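The red key is up again, and the tip lines up over the green button in both views: tip at (152,210) and (527,190), button at (160,262) and (533,254). The loose items have not moved. Now going down to the button.

>>> servo_tool(
  targets=[0,0,1.4,0,0,0,0,0,0,2.8,0,0,0,0,0,0,4.0,0,0,0,0,0,0,4.6,0,0,0,0,0,0,4.8,0,0,0,0],
)

```text
t: 7.4
eef_pos: [446.9, 237.3, 51.1]
tool_rot: [3.141, 0.002, 0.0]
force: [-2.0, -1.0, 3.1]
finger_gap: 0.6
```

>>> servo_tool(
  targets=[0,0,0.3,0,0,0,0,0,0,0.6,0,0,0,0,0,0,0.8,0,0,0,0,0,0,0.9,0,0,0,0,0,0,0.9,0,0,0,0],
)

```text
t: 8.02
eef_pos: [447.4, 237.6, 45.9]
tool_rot: [-3.142, -0.001, 0.001]
force: [-10.7, -3.7, 32.7]
finger_gap: 0.6
```

The button stopped hard at 45.9 mm with 33 N, after contact near 52 mm. That matches the 6 mm travel. I'll release in steps to confirm it from the spring curve.

>>> servo_tool(
  targets=[0,0,-0.3,0,0,0,0,0,0,-0.4,0,0,0,0,0,0,-0.4,0,0,0,0],
)

```text
t: 8.4
eef_pos: [447.4, 237.5, 47.2]
tool_rot: [-3.142, -0.0, 0.0]
force: [-4.0, -1.4, 5.8]
finger_gap: 0.7
```

>>> servo_tool(
  targets=[0,0,-0.2,0,0,0,0,0,0,-0.3,0,0,0,0,0,0,-0.3,0,0,0,0],
)

```text
t: 8.78
eef_pos: [447.6, 237.6, 49.8]
tool_rot: [-3.141, -0.0, -0.0]
force: [-1.1, -0.2, 2.8]
finger_gap: 0.4
```

>>> servo_tool(
  targets=[0,0,-0.2,0,0,0,0,0,0,-0.3,0,0,0,0,0,0,-0.3,0,0,0,0],
)

```text
t: 9.15
eef_pos: [448.1, 237.6, 52.7]
tool_rot: [-3.141, -0.001, -0.0]
force: [-0.2, 0.9, -0.5]
finger_gap: 0.7
```

>>> servo_tool(
  targets=[0,0,-1.5,0,0,0,0,0,0,-4,0,0,0,0,0,0,-7,0,0,0,0,0,0,-10,0,0,0,0,0,0,-10,0,0,0,0],
)

```text
t: 9.78
eef_pos: [449.5, 238.1, 155.8]
tool_rot: [-3.14, -0.006, 0.0]
force: [-1.4, 0.8, 0.1]
finger_gap: 0.7
```

```bash
python3 - <<'E'
from h import *
from station import grab_frame
import cv2
a=grab_frame("scene")[140:290,150:300];b=grab_frame("side")[120:270,210:340]
cv2.imwrite("pics/crop4.png",np.hstack([cv2.resize(i,None,fx=2.8,fy=2.8,interpolation=cv2.INTER_CUBIC) for i in(a,b)]))
E
```

```text
(no output)
```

View pics/crop4.png

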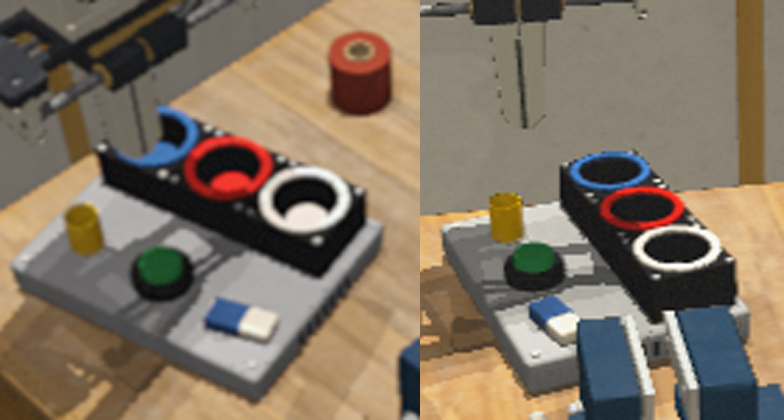

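The release curve was 5.8 N at 47.2 mm, 2.8 N at 49.8 mm and nothing at 52.7 mm, so the press was full. The picture shows the button up at (160,262), with the sleeve, eraser and roll where they were and the arm clear. I'll hand in.

```bash
python3 -c "
from station import workorder,monitor
s=monitor.sense();print(s['t'],s['force'],s['joint_velocities'].round(3));print(workorder.close_job())"
```

```text
9.875 [ 0.34825712  0.19827267 -0.59661362] [-0.001  0.023  0.023 -0.002 -0.001  0.   ]
the job is handed in; nothing more can be done
None
```

The handpiece circuit has been reset as asked and the job was handed in at 9.9 s; no verdict came back.

- **Red key:** with the fingers shut, I pressed it onto its stop. The tip stayed at 42.1 mm with about 18 N, against an expected 42 mm. I held it there for over 1.2 s and lifted straight out; the next picture shows it up again.
- **Start button:** I then pressed the green button to a hard stop at 45.9 mm, with 33 N at the tips. On release the force was 5.8 N at 47.2 mm, 2.8 N at 49.8 mm and none at 52.7 mm, which fits the full 6 mm travel.
- **Last checks:** the last picture shows the button up and the sleeve, eraser and near roll where they were. The arm was clear and the force near zero. The blue and white keys were not approached, and nothing was picked up.
- **Not viewed at the end:** I did not look again at the gouge, dark block and burr block, but the arm never went near them.
- **One disagreement:** heights from the two fixed cameras read about 6 mm low. The red rim came out at 64 mm instead of 70, and the button top at 45.6 mm instead of about 52. I therefore judged both presses by contact force and travel.

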